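Pack a shoe-repair order into its carousel bay, heaviest part lowest

ROBOT

A 6-joint arm with a two-finger parallel gripper is mounted at the origin on the work surface. World frame = base frame: x ahead of the robot, y to its left, z up, the work surface at z = 0. Lengths are in m, angles in rad, forces in N, time in s.
With the tool pointing down it reaches from about 0.2 to 0.875 m from the base axis. Payload 3.4 kg.
Tool frame: the origin (TCP) lies between the finger pads; the fingertips stand 25 mm ahead of it and the grasp point (between the pads) lies 6 mm ahead of it (r.nose_length is the z of the fingertips in the tool frame, in m); z points along the fingers, y is the line along which they close (so a half turn about z gives the same grasp; the last joint's range is limited). The gripper opens to 94 mm and grips with 3 to 60 N. Pads are 16 mm wide; open, the fingers measure 119 mm over their backs; the gripper's body (75 mm by 177 mm) begins 78 mm behind the grasp point.
Start: joints at [-1.33, 0.276, 1.505, -0, 1.361, -0.121], TCP at [0.204, -0.538, 0.23] pointing down, gripper open.
Joint ranges: [-2.89, 2.89], [-0.75, 2.08], [0.22, 2.7], [-1.18, 4.32], [0.11, 2.71], [-2.7, 2.7]. Speed limits (rad/s): [2.57, 2.57, 3.14, 3.14, 3.14, 3.14].

INTERFACE

Orientations are given as a unit quaternion [w, x, y, z].
In Python, from plant import r, gripper_to, inverse_kinematics, vision, models, telemetry gives the robot as it stands. Calls block until the motion is done:
- r.move_to(position, orientation): joint-space move of the TCP to a pose.
- r.move_l(position, rot=None, vel=0.15, guard=None): straight line of the TCP; rot=None keeps the orientation; vel is the mean speed in m/s. With guard (N) it stops when the force on the tool has changed by that much, and returns True; else False.
- r.movej(angles): joint-space move.
- gripper_to(opening, f_grip=None): finger opening in m; f_grip is the grip in N (None keeps the last); returns when the fingers have stopped.
- r.hold(seconds).
- inverse_kinematics(position, orientation): joint angles nearest the present ones, or None.
- vision.snapshot(name): name is "scene" or "top" or "wrist"; returns the picture (400x640x3 uint8, red, green, blue); there is no depth.
- vision.get_calibration(name): a dict with "fx", "fy", "cx", "cy" (pixels), "position" and "orientation" of the camera in the world. Camera axes: x right, y down, z forward; pixel columns grow to the right and rows downward; lengths in m; the calibration is good to about 2 mm. The wrist camera is an equidistant fisheye: a pixel r from the principal point sees the ray r / f radians off the axis. A picture is of the moment at which its call begins: read the wrist's pose just before it. get_calibration takes no time and is no camera call; for the wrist camera it gives the pose at the moment of the call.
A pose or a line that the arm cannot do raises r.PlanningError and nothing moves.
- r.sign_off(): hands the job in; it is judged then, once.
Trained networks look in the newest picture that a camera, given by its name, has taken for a name from the list of things; names that differ only in an ending like _2 or _b are one class to them, and where a whole thing is asked for, a point or a joint stands for the part that bears it (a point fixed in the world has none). Each returns a list of dicts, best first, with "score" (0 to 1); they miss things now and then, are a little off and sometimes report something else, mostly with a low value. They report only what shows in the picture. A call takes as long as a camera call. They do not tell look-alikes from the thing itself.
- models.boxes_of(thing, camera): "at" ([x, y, z] in m, in world coordinates, good to about 4 mm: the middle of the surface that is visible of it).
- models.regions_of(thing, camera): "pixels" (400x640 bool, what is visible of it).
- models.mark_of(thing, camera): "at" ([x, y, z] in m, in world coordinates, good to about 4 mm: a listed point, or the origin of a listed thing).
Readings, each from a call of its own:
- telemetry.current_t(): time.
- telemetry.current_joints(): joint angles.
- telemetry.current_dq(): joint speeds.
- telemetry.current_joint_efforts(): joint torques, N m.
- telemetry.current_ee_pos(): TCP position.
- telemetry.current_tool_rot(): TCP orientation.
- telemetry.current_wrist_force(): force on the tool from outside, world axes, zero at the start.
- telemetry.current_torque(): the same for the moment, N m.
- telemetry.current_opening(): finger opening in m.
- telemetry.current_finger_force(): force on a finger pad.
Only numpy, scipy, OpenCV 4.12 (cv2) and the standard library are available. Lean on these libraries where they do the work, as an engineer would, in place of code of your own. Each camera call takes 0.05 s, during which the arm holds its last target. There are 200 camera calls.

TASK

Turn the carousel so that the open side of the yellow bay squarely faces the white loading table, then slide the round iron plate flat along the table into that bay, fully home against its back wall, without lifting or tipping it. Then lay the wooden block flat on the middle of the plate and, last, the light cork slab flat on the middle of the block, let go, and leave the bay facing the table. Do not disturb the other things on the bench.

Things in the scene. Friction and masses are not known exactly. Their poses are not given: they have to be found in the camera images.
- station: Fixed base of the packing carousel. Origin on the carousel's vertical axis at bench height; its z is up. The white loading table is part of it: 200 mm wide (station x from -100 to 100), from station y = -170 to y = -330 mm, top 30 mm above the bench. Its own -y axis therefore points from the carousel axis along the loading table. Station position and yaw vary.
- carousel (a joint): Turn of the carousel about its vertical axis, rad, counter-clockwise seen from above positive; 0 (and every full turn) = the yellow bay faces the loading table squarely. Free to turn either way (stops at -7 and 13); stiff, it stays where it is left (about 0.35 N m to turn, some 3 N at a post). Aluminium disc of 167 mm radius, top 29 mm above the bench; on it three alike sheet-metal bays 120 degrees apart, one yellow, two grey and already packed, and three red posts.
- bay (a point): Point on the floor of the yellow bay where the centre of the iron plate belongs, 94 mm from the carousel axis, 29 mm above the bench; turns with the carousel; at carousel 0 its axes are parallel to the station's and the bay opens to its -y. The bay is 114 mm wide inside, walls 4 mm thick, tops 95 mm above the bench; the inside of the back wall is 50 mm behind (+y) this point, the open mouth 60 mm in front (-y), no sill.
- post0 (a point): Top centre of a red upright post on the carousel, 16 mm diameter, top 135 mm above the bench, 135 mm from the axis, between the yellow and a grey bay: 60 degrees counter-clockwise from the yellow bay. Push it to turn the carousel.
- post1 (a point): As post0, but opposite the yellow bay, between the two grey bays.
- post2 (a point): As post0, but 60 degrees clockwise from the yellow bay.
- platen: Dark cast-iron round plate, 100 mm diameter, 14 mm thick, about 0.78 kg, the heaviest part, lying on the loading table. Too wide to grip. Origin at the centre of its underside.
- block: Beech heel block with a dark band, 72 x 50 x 34 mm (its x, y, z), about 95 g. Lies on the bench, long side along its x. Origin at the centre of its underside.
- cork: Stiff cork slab, 84 x 46 x 10 mm (its x, y, z), about 12 g, the lightest part. Lies on the bench. Origin at the centre of its underside.
- tacks: Bystander: can of tacks, 52 mm diameter, 40 mm high, standing among the parts. Origin under its centre.
- heel: Bystander: black rubber heel, about 70 x 55 x 22 mm. Origin at its underside.
- eyelets: Bystander: small brass tin, 30 mm diameter, 28 mm high, standing on the loading table near its carousel end, at its +x (station) edge. Origin under its centre.
- spool: Bystander: red spool, 40 mm diameter, 45 mm high. Origin under its centre.
- glue: Bystander: yellow tin, 100 mm diameter, 120 mm high. Origin under its centre.
- jar: Bystander: amber glass jar, 66 mm diameter, 90 mm high. Origin under its centre.
Things that resemble listed ones, but are neither listed nor needed, are in the scene too. Of the things like the platen, leave any that is orange or purple; of the rest the larger one is meant.

How it is judged:
On the way, in this order (a step that is already met when the one before it is completed fails the run):
1. the yellow bay faces the loading table, at rest, with nothing in it yet (x of bay in the frame of station between -0.013 and 0.013 m and y of bay in the frame of station below -0.09 m and velocity of joint carousel between -0.05 and 0.05 rad/s and horizontal distance between platen and bay above 0.1 m), for 0.2 s.
2. the iron plate lies flat in the yellow bay, fully home, at rest (horizontal distance between platen and bay below 0.012 m and z of platen in the frame of bay between -0.003 and 0.003 m and angle between platen's own z axis and vertical below 0.05 rad and x of bay in the frame of station between -0.013 and 0.013 m and y of bay in the frame of station below -0.09 m and linear speed of platen below 0.01 m/s), for 0.2 s.
3. the block lies on the iron plate, let go, while the cork is not yet in the bay (horizontal distance between platen and bay below 0.012 m and z of platen in the frame of bay between -0.003 and 0.003 m and angle between platen's own z axis and vertical below 0.05 rad and horizontal distance between block and bay below 0.022 m and z of block in the frame of bay between 0.01 and 0.018 m and angle between block's own z axis and vertical below 0.08 rad and contact force between block and the fingers below 0.05 N and contact force between block and platen above 0.2 N and horizontal distance between cork and bay above 0.08 m), for 0.2 s.
At the end, for the whole second after the job is handed in: Yellow bay faces the loading table (within 13 mm sideways, about 8 degrees); the plate lies flat in it within 12 mm of home; the block lies flat on the plate and the cork flat on the block, both within 22 mm of the home point; all at rest (all of step 2 and horizontal distance between each of block, cork and bay below 0.022 m and z of block in the frame of bay between 0.01 and 0.018 m and angle between each of block, cork's own z axis and vertical below 0.08 rad and z of cork in the frame of bay between 0.044 and 0.052 m and linear speed of each of block, cork below 0.01 m/s and velocity of joint carousel between -0.05 and 0.05 rad/s); the robot touches nothing.
It fails at once if the iron plate was lifted or tipped instead of slid (height (world z) of platen above 0.04 m or height (world z) of platen below 0.022 m or angle between platen's own z axis and vertical above 0.15 rad).
It fails at once if a bystander was shoved more than 25 mm or knocked over (distance of any of tacks, heel, eyelets, spool, glue, jar from where it was at the start of the episode above 0.025 m or angle between any of tacks, heel, eyelets, spool, glue, jar's own z axis and vertical above 0.4 rad).
It also fails if it takes over 72 s, if anything falls off the work surface, if the arm or the gripper's body presses on something with over 40 N, if the wrist force passes 120 N, or if a joint passes its speed limit or range.

## Working session

There is one attempt and no reset: what is moved stays moved. The work goes in short steps, each a Python script; the robot and the scene stay as the last script left them, time stands still between calls to the robot, and variables do not carry over. Pictures are saved under pics/ and viewed, at most 10 in all, crops included, and the job is handed in when it is done.

```bash
ls; mkdir -p pics
cat > h.py <<'E'
import numpy as np, cv2
from plant import r, gripper_to, inverse_kinematics, vision, models, telemetry
def save(name,cam,crop=None,scale=1):
    im=vision.snapshot(cam)
    o=im if crop is None else im[crop[1]:crop[3],crop[0]:crop[2]]
    if scale!=1:o=cv2.resize(o,None,fx=scale,fy=scale,interpolation=cv2.INTER_CUBIC)
    cv2.imwrite(f'pics/{name}.png',o[:,:,::-1]); return im
E
python3 - <<'E'
from h import *
a=save('top0','top'); b=save('scene0','scene')
np.save('top0.npy',a)
c=vision.get_calibration('top'); print(c)
for n in ['platen','block','cork','tacks','heel','eyelets','spool','glue','jar','station','bay','post0','post1','post2']:
  for cam in ['top','scene']:
    print(n,cam,[(np.round(d['at'],3).tolist(),round(d['score'],2)) for d in models.mark_of(n,cam)])
print(telemetry.current_t())
E
```

```text
pics
{'fx': 415.09213740111613, 'fy': 415.09213740111613, 'cx': 319.26972675819013, 'cy': 200.0351955212317, 'position': array([ 0.34781893, -0.02002694,  1.31819622]), 'orientation': array([-0.05766695,  0.71176758, -0.69723782,  0.06261666])}
platen top [([0.434, -0.452, -0.001], 0.83), ([0.346, -0.092, 0.0], 0.64), ([0.315, -0.307, 0.002], 0.63), ([0.491, -0.029, 0.029], 0.55)]
platen scene [([0.313, -0.306, 0.004], 0.78), ([0.492, -0.023, 0.028], 0.73), ([0.433, -0.459, -0.003], 0.69), ([0.342, -0.092, 0.003], 0.62)]
block top [([0.441, -0.343, 0.002], 0.98)]
block scene [([0.447, -0.338, 0.005], 0.73)]
cork top [([0.442, -0.214, -0.0], 0.81)]
cork scene [([0.442, -0.206, -0.0], 0.56)]
tacks top [([0.587, -0.226, -0.001], 0.64), ([0.546, 0.096, 0.134], 0.22)]
tacks scene [([0.585, -0.224, 0.004], 0.61)]
heel top [([0.606, -0.348, 0.002], 0.86)]
heel scene [([0.602, -0.342, 0.003], 0.97), ([0.756, -0.151, 0.0], 0.59)]
eyelets top [([0.601, 0.038, 0.026], 0.55)]
eyelets scene [([0.609, 0.042, 0.027], 0.47)]
spool top [([0.712, -0.068, 0.001], 0.69), ([0.487, -0.028, 0.029], 0.51)]

[... 403 characters left out ...]
.093, 0.139], 0.95), ([0.382, 0.262, 0.134], 0.87), ([0.608, 0.319, 0.137], 0.81), ([0.442, -0.212, 0.002], 0.33)]
post0 scene [([0.38, 0.26, 0.137], 0.91), ([0.549, 0.096, 0.135], 0.83), ([0.609, 0.326, 0.134], 0.59)]
post1 top [([0.55, 0.093, 0.139], 0.95), ([0.382, 0.262, 0.134], 0.87), ([0.608, 0.319, 0.137], 0.81), ([0.442, -0.212, 0.002], 0.33)]
post1 scene [([0.38, 0.26, 0.137], 0.91), ([0.549, 0.096, 0.135], 0.83), ([0.609, 0.326, 0.134], 0.59)]
post2 top [([0.55, 0.093, 0.139], 0.95), ([0.382, 0.262, 0.134], 0.87), ([0.608, 0.319, 0.137], 0.81), ([0.442, -0.212, 0.002], 0.33)]
post2 scene [([0.38, 0.26, 0.137], 0.91), ([0.549, 0.096, 0.135], 0.83), ([0.609, 0.326, 0.134], 0.59)]
1.5
```

View pics/top0.png

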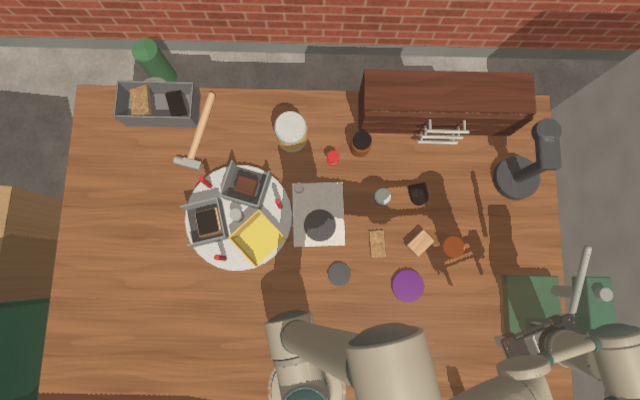

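View pics/scene0.png

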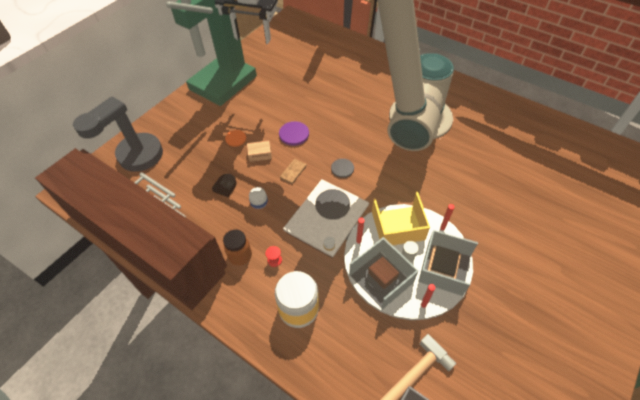

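The candidates like the platen in the top picture are:
- dark disc on the table at (320,225)
- smaller dark disc on the bench at (339,273)
- orange at (454,246)
- purple at (408,286)

The dark one on the white table fits: it is not orange or purple, it is the larger of the two dark discs, and it lies on the loading table. I'll confirm this in a rectified crop, which will also give me the station yaw.

```bash
cat >> h.py <<'E'
from scipy.spatial.transform import Rotation as R
def rectify(im,cam,z,x0,x1,y0,y1,s):
    """orthophoto of plane z; rows: x from x1 down, cols: y from y1 down (top-camera like)"""
    c=vision.get_calibration(cam); q=c['orientation']; M=R.from_quat([q[1],q[2],q[3],q[0]]).as_matrix()
    X,Y=np.meshgrid(np.arange(x1,x0,-s),np.arange(y1,y0,-s),indexing='ij')
    p=(np.stack([X,Y,np.full_like(X,z)],-1)-c['position'])@M
    return cv2.remap(im,(c['fx']*p[...,0]/p[...,2]+c['cx']).astype('f4'),(c['fy']*p[...,1]/p[...,2]+c['cy']).astype('f4'),cv2.INTER_LINEAR)
E
python3 - <<'E'
from h import *
im=np.load('top0.npy')
x0,x1,y0,y1,s=.33,.68,-.15,.42,.001
o=rectify(im,'top',.03,x0,x1,y0,y1,s)
cv2.imwrite('pics/rect0.png',o[:,:,::-1])
hsv=cv2.cvtColor(o,cv2.COLOR_RGB2HSV)
m=((hsv[...,1]<60)&(hsv[...,2]>90)).astype('u1')
m[:, :290]=0
m=cv2.morphologyEx(m,cv2.MORPH_OPEN,np.ones((5,5)))
cs,_=cv2.findContours(m,cv2.RETR_EXTERNAL,cv2.CHAIN_APPROX_NONE)
k=max(cs,key=cv2.contourArea); rc=cv2.minAreaRect(k); print(rc)
b=cv2.boxPoints(rc); print([(x1-v*s,y1-u*s) for u,v in b]); print('ctr',x1-rc[0][1]*s,y1-rc[0][0]*s)
d=((hsv[...,2]<95)).astype('u1'); d[:, :290]=0
for k in cv2.findContours(cv2.morphologyEx(d,cv2.MORPH_OPEN,np.ones((5,5))),cv2.RETR_EXTERNAL,cv2.CHAIN_APPROX_NONE)[0]:
  if cv2.contourArea(k)>2000: (u,v),rad=cv2.minEnclosingCircle(k); print('dark',x1-v*s,y1-u*s,rad,cv2.contourArea(k))
E
```

```text
((408.5, 146.0), (222.0, 237.0), 90.0)
[(np.float32(0.645), np.float32(0.12999997)), (np.float32(0.645), np.float32(-0.10700002)), (np.float32(0.423), np.float32(-0.10700002)), (np.float32(0.423), np.float32(0.12999997))]
ctr 0.534 0.011499999999999955
dark 0.49600000000000005 -0.026000000000000023 48.3736457824707 3603.0
```

View pics/rect0.png

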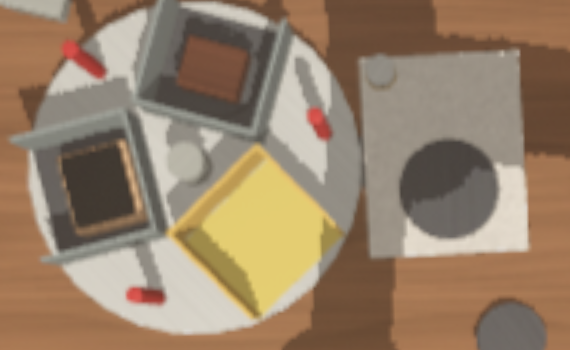

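The rectified crop (1 mm/px) shows the dark disc on the table with centre (449,188) and a radius of about 49.5 px, so 100 mm across: it is the platen. The dark disc at (511,333) is only about 68 mm. The table corners give a station yaw of about 0.045 and an origin of about (0.513, 0.226). The yellow bay sits at -134.7°, so the carousel has to turn about +47°, using post2.

```bash
cat >> h.py <<'E'
S=np.array([.513,.226]); YAW=.045
def st(x,y): c,s=np.cos(YAW),np.sin(YAW); return S+[c*x-s*y,s*x+c*y]
def down(psi):
    "tool pointing down, tool x at heading psi; closes along heading psi-90deg"
    m=np.array([[np.cos(psi),np.sin(psi),0],[np.sin(psi),-np.cos(psi),0],[0,0,-1]]); q=R.from_matrix(m.T if False else m).as_quat()
    return np.array([q[3],q[0],q[1],q[2]])
def P(xy,z): return np.array([xy[0],xy[1],z])
E
cat > turn.py <<'E'
from h import *
print(telemetry.current_tool_rot(), down(0.))
a0,a1=np.radians(165.1),np.radians(-87.4+300)
pt=lambda a:S+.135*np.array([np.cos(a),np.sin(a)])
best=None
for off in (0,-np.pi):
    q=[inverse_kinematics(P(pt(a),.13),down(a+off)) for a in (a0,a1)]
    print(off,q)
    if all(v is not None for v in q):
        k=max(abs(v[5]) for v in q)
        if best is None or k<best[0]: best=(k,off)
off=best[1]
gripper_to(.045,f_grip=10)
r.move_to(P(pt(a0),.23),down(a0+off))
r.move_l(P(pt(a0),.13),vel=.2)
gripper_to(.012)
print('open',telemetry.current_opening(),telemetry.current_t())
for a in np.linspace(a0,a1,8)[1:]: r.move_l(P(pt(a),.13),down(a+off),vel=.12)
print(telemetry.current_wrist_force(),telemetry.current_t())
gripper_to(.05); r.move_l(P(pt(a1),.23),vel=.25)
r.move_to(P(st(-.0325,-.34),.23),down(YAW+np.pi/2 if False else YAW-np.pi/2))
im=save('top1','top'); np.save('top1.npy',im)
cv2.imwrite('pics/rect1.png',rectify(im,'top',.03,.33,.68,-.15,.42,.001)[:,:,::-1])
for n in ['bay','post0']:
  for cam in ['top','scene']:
    if cam=='scene' and n=='bay': vision.snapshot('scene')
    for d in models.mark_of(n,cam):
        v=np.array(d['at'][:2])-S; print(n,cam,np.round(d['at'],3),round(np.hypot(*v),3),round(np.degrees(np.arctan2(v[1],v[0])),1),round(d['score'],2))
print(telemetry.current_t())
E
python3 turn.py
```

```text
[ 4.49543078e-05  9.83684221e-01  1.79903728e-01 -5.33155004e-06] [0. 1. 0. 0.]
0 [array([ 4.47743063e-01,  1.92729215e-01,  1.89168422e+00, -4.44089210e-16,
        1.05717922e+00, -8.62999205e-01]), array([ 2.03527843e-01,  1.41946973e-01,  1.95836300e+00, -4.44089210e-16,
        1.04128268e+00, -1.93624582e+00])]
-3.141592653589793 [array([ 4.47743063e-01,  1.92729215e-01,  1.89168422e+00, -4.44089210e-16,
        1.05717922e+00,  2.27859345e+00]), array([ 2.03527843e-01,  1.41946973e-01,  1.95836300e+00, -4.44089210e-16,
        1.04128268e+00,  1.20534683e+00])]
open 0.015432430449355761 6.4833
[4.77268812 1.95469059 5.07504194] 8.4667Traceback (most recent call last):
  File "turn.py", line 21, in <module>
    r.move_to(P(st(-.0325,-.34),.23),down(YAW+np.pi/2 if False else YAW-np.pi/2))
    ~~~~~~~~~^^^^^^^^^^^^^^^^^^^^^^^^^^^^^^^^^^^^^^^^^^^^^^^^^^^^^^^^^^^^^^^^^^^^
plant.PlanningError: the arm cannot take that pose within its joint ranges
```

```bash
cat > look.py <<'E'
from h import *
r.move_to(P(st(-.0325,-.34),.23),down(YAW+np.pi/2))
im=save('top1','top'); np.save('top1.npy',im)
cv2.imwrite('pics/rect1.png',rectify(im,'top',.03,.33,.68,-.15,.42,.001)[:,:,::-1])
vision.snapshot('scene')
for n in ['bay','post0','platen']:
  for cam in ['top','scene']:
    for d in models.mark_of(n,cam):
        v=np.array(d['at'][:2])-S; print(n,cam,np.round(d['at'],3),round(np.hypot(*v),3),round(np.degrees(np.arctan2(v[1],v[0])),1),round(d['score'],2))
print(telemetry.current_t())
E
python3 look.py
```

```text
bay top [0.516 0.132 0.027] 0.094 -88.5 0.91
bay top [0.633 0.164 0.135] 0.135 -27.5 0.55
bay scene [0.517 0.129 0.03 ] 0.097 -87.8 0.89
post0 top [0.63  0.166 0.134] 0.132 -27.3 0.89
post0 top [0.509 0.359 0.138] 0.133 91.9 0.71
post0 top [0.402 0.154 0.134] 0.132 -147.3 0.67
post0 top [ 0.753 -0.156 -0.001] 0.451 -57.9 0.58
post0 scene [0.508 0.363 0.136] 0.137 91.9 0.85
post0 scene [0.632 0.166 0.132] 0.133 -26.7 0.58
platen top [ 0.488 -0.027  0.032] 0.254 -95.8 0.94
platen top [ 0.312 -0.307  0.001] 0.569 -110.7 0.68
platen top [ 0.339 -0.093 -0.002] 0.363 -118.6 0.55
platen scene [ 0.493 -0.024  0.029] 0.251 -94.5 0.96
platen scene [ 0.436 -0.459 -0.001] 0.689 -96.5 0.66
platen scene [ 0.344 -0.089  0.004] 0.358 -118.3 0.58
platen scene [ 0.312 -0.306  0.003] 0.569 -110.7 0.5
11.4917
```

View pics/rect1.png

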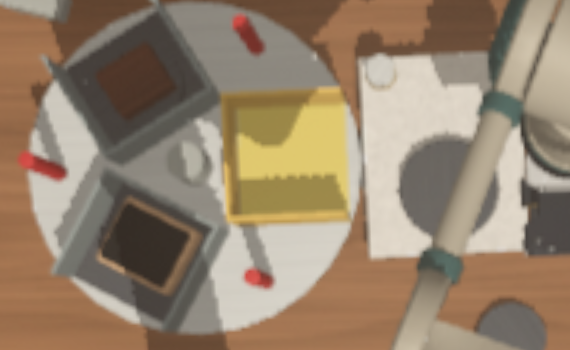

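The picture shows the bay squarely facing the table: its centre is at (285,157), its edges are parallel to the table's, and the platen is unmoved at (449,188). Next I push the platen with both open fingers as a cage.

```bash
cat > push.py <<'E'
from h import *
D=.0464; z=.034+r.nose_length
print(r.nose_length)
gripper_to(.064)
r.move_l(P(st(-.032,-.254-D-.012),.12),down(YAW+np.pi/2),vel=.2)
print(r.move_l(P(st(-.032,-.254-D-.012),z),vel=.12,guard=8))
f=telemetry.current_wrist_force(); print(f, telemetry.current_ee_pos())
print(r.move_l(P(st(-.032,-.250-D),z),vel=.05,guard=15))
print(r.move_l(P(st(0,-.185-D),z),vel=.05,guard=15))
print(telemetry.current_ee_pos(),telemetry.current_wrist_force()-f,telemetry.current_t())
im=save('top2','top'); cv2.imwrite('pics/rect2.png',rectify(im,'top',.044,.33,.68,-.15,.42,.001)[:,:,::-1]); vision.snapshot('scene')
for cam in ('top','scene'):
  for d in models.mark_of('platen',cam):
    v=np.array(d['at'][:2])-S; v=R.from_euler('z',-YAW).as_matrix()[:2,:2]@v
    if abs(v[0])<.1: print(cam,np.round(v,4),d['score'])
E
python3 push.py
```

```text
0.025
False
[ 0.00058459  0.28520933 -0.53905601] [ 0.49589703 -0.08790492  0.05978558]
False
False
[ 0.52214167 -0.00707842  0.05926668] [-3.54522223 -8.65928272  7.18155071] 15.3833
top [-0.0062 -0.1866] 0.64
scene [-0.0014 -0.185 ] 0.57
```

View pics/rect2.png

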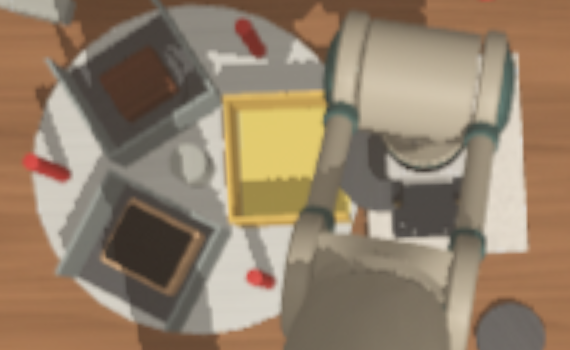

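The picture shows the platen at the bay mouth, partly hidden under the gripper at about (370,165). The networks place it 1–6 mm off the centreline, so I push it straight home.

```bash
cat > push2.py <<'E'
from h import *
D=.0464; z=.035+r.nose_length
f=telemetry.current_wrist_force()
for y in (-.16,-.13,-.105,-.092):
    g=r.move_l(P(st(0,y-D),z),vel=.05,guard=14)
    w=R.from_euler('z',-YAW).apply(telemetry.current_wrist_force()); e=telemetry.current_ee_pos()
    print(g,np.round(w,1),np.round(e-P(st(0,y-D),z),4),telemetry.current_t())
    if g: break
r.move_l(telemetry.current_ee_pos()+P(st(0,-.02)-S,.0),vel=.1)
r.move_l(telemetry.current_ee_pos()+P((0,0),.12),vel=.25)
r.move_to(P(st(0,-.36),.25),down(YAW+np.pi/2))
im=save('top3','top'); cv2.imwrite('pics/rect3.png',cv2.resize(rectify(im,'top',.044,.38,.68,-.10,.36,.001),None,fx=1.5,fy=1.5)[:,:,::-1]); vision.snapshot('scene')
for cam in ('top','scene'):
  for n in ('platen','bay','post0'):
   for d in models.mark_of(n,cam):
    v=np.array(d['at'][:2])-S; v=R.from_euler('z',-YAW).as_matrix()[:2,:2]@v
    if np.hypot(*v)<.2: print(cam,n,np.round(v,4),d['score'])
print(telemetry.current_t())
E
python3 push2.py
```

```text
False [ 0.1 -2.9  0.7] [ 0.0003  0.0001 -0.0001] 16.2333
False [-0.7 -0.8 -0.9] [-0.0006  0.0007 -0.0002] 16.9833
False [ 1.1 -2.1 -0.5] [0.0003 0.0004 0.0002] 17.6333
False [ 0.5 -6.1  0. ] [ 0.0002 -0.0009  0.0001] 18.0417
top platen [-0.0044 -0.0938] 0.78
top bay [-0.0009 -0.0928] 0.69
top post0 [0.0015 0.1342] 0.86
top post0 [ 0.1145 -0.0692] 0.71
top post0 [-0.1153 -0.0679] 0.6
scene platen [ 0.0008 -0.0923] 0.67
scene bay [ 0.0017 -0.0939] 0.91
scene post0 [-0.0006  0.1366] 0.75
scene post0 [-0.118  -0.0675] 0.69
scene post0 [ 0.119  -0.0697] 0.62
scene post0 [ 0.0014 -0.0901] 0.52
20.2917
```

View pics/rect3.png

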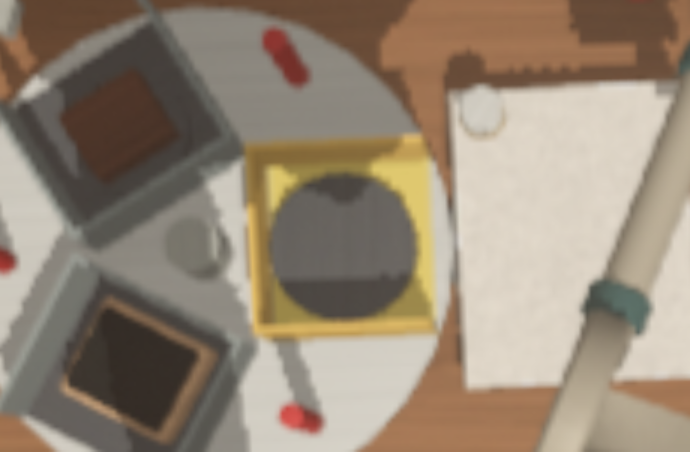

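The picture shows the platen in the yellow bay at (343,246), at its back wall, flat and home to within about 2 mm. Now I measure the block and cork from near with the wrist camera.

```bash
cat >> h.py <<'E'
def fish2plane(c,uv,z):
    q=c['orientation']; M=R.from_quat([q[1],q[2],q[3],q[0]]).as_matrix()
    d=(np.asarray(uv,float)-[c['cx'],c['cy']])/[c['fx'],c['fy']]; th=np.linalg.norm(d,axis=-1,keepdims=True)
    ray=np.concatenate([np.sin(th)*d/np.maximum(th,1e-9),np.cos(th)],-1)@M.T
    return c['position'][:2]+ray[:,:2]*((z-c['position'][2])/ray[:,2:])
def wrist_rect(n,z,near):
    c=vision.get_calibration('wrist'); im=vision.snapshot('wrist'); out=[]
    for d in models.regions_of(n,'wrist'):
        for k in cv2.findContours(d['pixels'].astype('u1'),cv2.RETR_EXTERNAL,cv2.CHAIN_APPROX_NONE)[0]:
            if len(k)<15: continue
            (x,y),(w,h),a=cv2.minAreaRect((fish2plane(c,k[:,0],z)*1000).astype('f4'))
            if w<h: w,h,a=h,w,a+90
            if np.hypot(x/1000-near[0],y/1000-near[1])<.06: out.append((x/1000,y/1000,w,h,(a+90)%180-90,d['score']))
    return im,out
E
python3 - <<'E'
from h import *
for n,z,near in (('block',.034,(.443,-.341)),('cork',.01,(.442,-.21))):
    r.move_to(P((near[0]-.02,near[1]),.26),down(np.pi/2))
    im,o=wrist_rect(n,z,near); print(n,np.round(o,3)); cv2.imwrite(f'pics/w_{n}.png',im[:,:,::-1])
    print(np.round([d['at'] for d in models.mark_of(n,'wrist')],3))
a,b=[cv2.imread(f'pics/w_{n}.png') for n in('block','cork')]
cv2.imwrite('pics/w.png',cv2.resize(np.hstack([a,b]),(800,250)))
print(telemetry.current_t())
E
```

```text
block [[  0.442  -0.343  74.423  51.243 -46.267   0.81 ]]
[[ 0.442 -0.345 -0.   ]
 [ 0.589 -0.226 -0.   ]]
cork [[ 0.439 -0.211 84.903 49.183  3.855  0.74 ]]
[[ 0.441 -0.211  0.002]
 [ 0.784  0.067 -0.001]]
22.1
```

View pics/w.png

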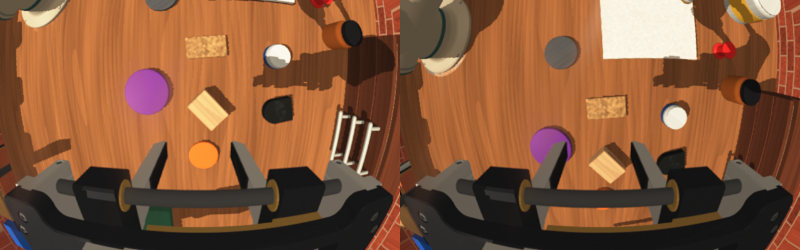

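The wrist pictures show the block (dark band) and the cork slab clear of their neighbours. The measured sizes, 74x51 and 85x49 mm, fit the descriptions, and nothing else on the bench looks like either. I pick and place the block.

```bash
cat > place.py <<'E'
import sys
from h import *
x,y,a,zg,zp,op,f,rel=map(float,sys.argv[1:9])
a=np.radians(a)
gripper_to(op,f_grip=f)
r.move_to(P((x,y),.13),down(a))
print(r.move_l(P((x,y),zg),vel=.1,guard=6))
gripper_to(.02); print('open',telemetry.current_opening(),'F',telemetry.current_finger_force())
r.move_l(P((x,y),.2),vel=.2); print('open',telemetry.current_opening())
t=st(0,-.094)
r.move_to(P(t,.23),down(YAW+np.pi/2))
r.move_l(P(t,zp+.015),vel=.2)
print(r.move_l(P(t,zp),vel=.03,guard=3),telemetry.current_ee_pos()-P(t,zp),'open',telemetry.current_opening())
r.hold(.2); gripper_to(rel); r.hold(.3)
r.move_l(P(t,.24),vel=.15)
r.move_to(P(st(0,-.36),.25),down(YAW+np.pi/2))
im=save('top4','top'); o=cv2.resize(rectify(im,'top',.06,.42,.62,.04,.24,.001),None,fx=2,fy=2)
im=vision.snapshot('scene'); cv2.imwrite('pics/pl_%d.png'%(zp*1000),np.hstack([o,cv2.resize(im[180:330,330:480],(400,400))])[:,:,::-1])
for cam in ('top','scene'):
  for n in ('platen','block','cork','bay'):
   for d in models.mark_of(n,cam):
    v=np.array(d['at'][:2])-S; v=R.from_euler('z',-YAW).as_matrix()[:2,:2]@v
    if np.hypot(*v)<.15: print(cam,n,np.round([*v,d['at'][2]],4),d['score'])
print(telemetry.current_t())
E
python3 place.py .442 -.343 -46.3 .028 .071 .074 20 .066
```

```text
False
open 0.05004975141328961 F 19.979376196861267
open 0.05037289635158087
True [-2.07159518e-04 -1.49313175e-05  2.79993667e-04] open 0.04978299381766127
top platen [-0.002  -0.0901  0.0299] 0.63
top block [-0.001  -0.0952  0.0439] 0.81
top bay [-0.0001 -0.0923  0.0292] 0.89
scene platen [-0.0011 -0.0909  0.028 ] 0.46
scene platen [ 0.0003 -0.0976  0.0298] 0.46
scene block [-0.0007 -0.0936  0.0443] 0.88
scene cork [-0.0003 -0.0957  0.0304] 0.64
33.9917
```

```bash
ls pics
```

```text
pl_71.png
rect0.png
rect1.png
rect2.png
rect3.png
scene0.png
top0.png
top1.png
top2.png
top3.png
top4.png
w.png
w_block.png
w_cork.png
```

View pics/pl_71.png

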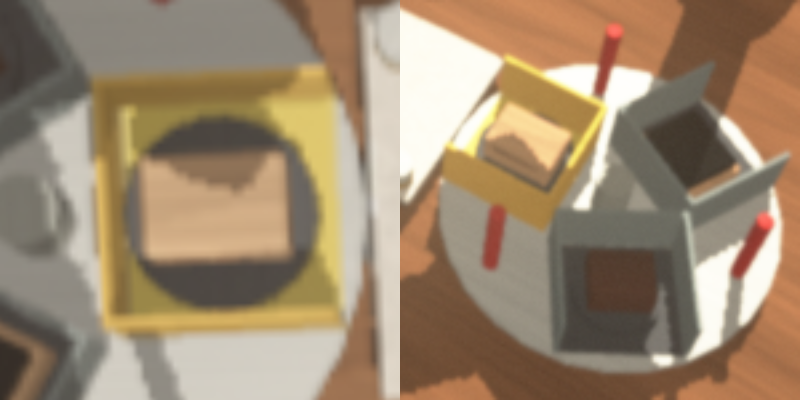

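The block lies flat in the middle of the plate, at (213,207) in the left half, with the bay still square. Next comes the cork.

```bash
python3 place.py .440 -.211 3.9 .027 .104 .066 8 .062
```

```text
False
open 0.04600930907918144 F 7.983698397874832
open 0.04571978570051954
True [-1.64825345e-04  2.66572678e-05 -6.63194802e-05] open 0.045719605390908004
top platen [-0.0035 -0.0924  0.0311] 0.52
top block [-0.0021 -0.0931  0.044 ] 0.58
top block [ 0.002   0.002  -0.0001] 0.29
top cork [ 0.0025 -0.0984  0.077 ] 0.57
top bay [-0.001  -0.0954  0.0289] 0.83
scene platen [ 0.0007 -0.0895  0.0286] 0.54
scene block [ 0.0011 -0.0918  0.0459] 0.53
scene cork [ 0.0026 -0.0951  0.0744] 0.61
scene bay [ 0.002  -0.0949  0.0303] 0.8
44.1917
```

View pics/pl_104.png

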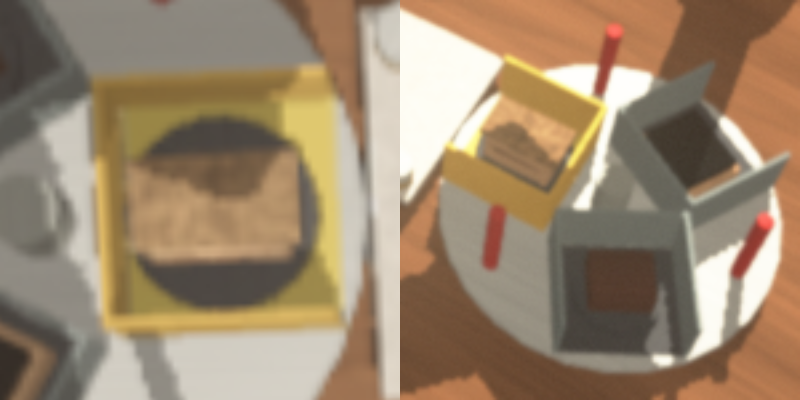

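The cork lies flat and centred on the block at (213,205), the bay is square, and the arm is clear.

```bash
python3 -c "
from h import *
print(r.sign_off(),telemetry.current_t())"
```

```text
the job is handed in; nothing more can be done
the job is handed in; nothing more can be done
```

I handed the job in at about 44 s of the 72 s limit: in the last camera check the yellow bay faced the table squarely, with the plate home in it, the block flat on the plate and the cork flat on the block, all centred within about 5 mm; the sign-off gave no verdict.

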